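Load the round cheese keeper by shape and lock it

TASK

Put the small waxed cheeses away in the round keeper: turn its cover (it has a crank knob) to bring the window over each bay, and put in the cheeses of the shape shown by the sign standing outside that bay (the round sign for round cheeses, the square sign for bricks), side by side so that nothing sticks up. Once all the cheeses are in, turn the window back over the decked-over third, and only then fold the locking bar all the way down through it. Leave the jar of jam and the pepper mill behind it alone.

Things in the scene. Friction and masses are not known exactly. Their poses are not given: they have to be found in the camera images.
- keeper: round aluminium drum with a white turning cover, fixed to the counter; cover 310 mm across, its top face 82 mm above the counter. Origin on the counter under the centre; x points from the centre to the locking bar's hinge. Inside, 6 mm walls part three 120 degree thirds: the one about +x is a solid wooden deck 8 mm below the cover's top face; the other two are bays
- bay_left (a point): point on the floor (8 mm above the counter) of the bay that is centred on the direction +120 degrees from the keeper's x axis, 90 mm from its centre. The bay is a 120 degree sector from the hub post (24 mm across) to 147 mm from the centre; 68 mm is free from its floor to the cover
- bay_right (a point): the same for the other bay, centred on the direction -120 degrees from the keeper's x axis
- cover (a joint): angle of the cover about the upright axis through the keeper's centre, rad, positive anticlockwise seen from above, stops at -2.6 and 2.6; 0 = window centred over the deck, +2.094 = over the middle of bay_left, -2.094 = over bay_right. It stays where it is left; turning it takes about 0.15 N m
- window (a point): point on the middle line of the window, 90 mm from the cover's centre, at the cover's top face (82 mm above the counter). The window is a 90 degree sector (45 degrees either side of its middle line) from 32 to 142 mm from the cover's centre; the cover is 6 mm thick
- crank (a point): crank knob: upright black cylinder 24 mm across, 40 mm tall, free to spin on its stem, so the gripper need not turn with it; this point is on its axis, 18 mm below its top and 32 mm above the cover's top face. It stands on the cover 75 mm from the centre, straight opposite the window
- bar (a joint): angle of the steel locking bar about its hinge, rad: 0 = fully down, lying level and inward through the window; grows as it is raised, about 1.57 = upright, 1.7 = stop. A stiff hinge (0.1 N m): it stays where it is left, and can be pushed inward from behind and pressed down
- bar_hinge (a point): hinge axis of the locking bar at the rim of the keeper: 168 mm from the keeper's centre along the keeper's x, 90 mm above the counter; the hinge axis is level, along the keeper's y, and lies 14 mm outside the cover's edge
- bar_tip (a point): free end of the locking bar, 84 mm from its hinge axis; the bar is 22 mm wide (its tip 26 mm) and 10 mm thick, with this point half-way through its thickness. Its end is black
- round_sign: dark steel puck, round, 40 mm across and 30 mm high, fixed on the counter outside one of the bays, in that bay's middle direction and 180 mm from the keeper's centre: that bay is for the round cheeses. Which bay varies. Origin under its centre
- square_sign: dark steel block, square, 40 mm wide and 30 mm high, fixed likewise outside the other bay: that bay is for the bricks. Origin under its centre
- round_1_mid (a point): centre (half-way up) of a round waxed cheese: upright cylinder 42 mm across, 60 mm tall, about 0.1 kg, axis z; at first standing loose on the counter beside the keeper; may be absent
- brick_1_mid (a point): centre (half-way up) of a waxed brick of cheese: 62 mm (x) by 36 mm (y) by 60 mm tall (z), about 0.13 kg; at first standing loose on the counter beside the keeper; may be absent
- round_2_mid (a point): centre (half-way up) of a round waxed cheese: upright cylinder 42 mm across, 60 mm tall, about 0.1 kg, axis z; at first standing loose on the counter beside the keeper; may be absent
- brick_2_mid (a point): centre (half-way up) of a waxed brick of cheese: 62 mm (x) by 36 mm (y) by 60 mm tall (z), about 0.13 kg; at first standing loose on the counter beside the keeper; may be absent
- card_terminal: card terminal on a fixed stand at the right, its head about 130 mm across and 200 mm high; origin on the counter under its post; keep the gripper and arm clear of it
- pepper_mill: bystander: turned wooden pepper mill, 58 mm across, 150 mm tall, behind the keeper to the right; origin under its centre; leave alone
- fig_jam: bystander: jar of red jam with a white lid, 72 mm across, 102 mm tall, behind the keeper to the left; origin under its centre; leave alone
Things that resemble listed ones, but are neither listed nor needed, are in the scene too. Leave any brown or green look-alike of the square_sign alone.

How it is judged (in metres and radians):
On the way, in this order (a step that is already met when the one before it is completed fails the run):
1. every cheese is in the bay of its shape (horizontal distance between each of round_1_mid, round_2_mid and round_sign below 0.163 m and horizontal distance between each of round_1_mid, round_2_mid, brick_1_mid, brick_2_mid and keeper below 0.14 m and height (world z) of each of round_1_mid, round_2_mid, brick_1_mid, brick_2_mid below 0.055 m and horizontal distance between each of brick_1_mid, brick_2_mid and square_sign below 0.163 m), for 0.2 s.
2. the window is turned back over the deck (value of joint cover between -0.2 and 0.2 rad), for 0.2 s.
3. the locking bar is folded down (value of joint bar below 0.12 rad), for 0.2 s.
At the end, for the whole second after the job is handed in: Each cheese lies inside the keeper, under the cover (its centre below 55 mm), in the bay whose sign has its shape; the cover's window is over the deck (cover angle within 0.2 rad of 0); the locking bar is down (angle below 0.12 rad) (all of step 1 and all of step 2 and value of joint bar below 0.12 rad); the robot touches nothing.
It fails at once if the pepper mill is moved by more than 3 cm or tipped (distance of pepper_mill from where it was at the start of the episode above 0.03 m or angle between pepper_mill's own z axis and vertical above 0.4 rad).
It fails at once if the jar of jam is moved by more than 3 cm or tipped (distance of fig_jam from where it was at the start of the episode above 0.03 m or angle between fig_jam's own z axis and vertical above 0.4 rad).
Of round_1, round_2, brick_1, brick_2 only 3 to 4 are there at a start; the rules pass over those that are not, and their reading is None.
At some moment in a run one of round_1, round_2, brick_1, brick_2 may be knocked a few centimetres aside while the robot is not near it.
Once in a run the grip may slacken for a moment while it holds something.
It also fails if it takes over 210 s, if anything falls off the work surface, if the arm or the gripper's body presses on something with over 40 N, if the wrist force passes 120 N, or if a joint passes its speed limit or range.

ROBOT

A 7-joint arm with a two-finger parallel gripper is mounted at the origin on a cart in front of the work surface, level with it; the furniture and walls round the work are solid. World frame = base frame: x ahead of the robot, y to its left, z up, the work surface at z = 0. Lengths are in mm, angles in rad, forces in N, time in s.
With the tool pointing down it reaches from about 400 to 925 mm from the base axis. Payload 5.6 kg.
Tool frame: the origin (TCP) lies at the centre of the arm's flange, where the gripper is bolted on; the fingertips stand 173 mm ahead of it and the grasp point (between the pads) lies 155 mm ahead of it; z points along the fingers, y is the line along which they close (so a half turn about z gives the same grasp; the last joint's range is limited). The gripper opens to 85 mm and grips with 20 to 120 N. Pads are 22 mm wide; open, the fingers measure 114 mm over their backs; the gripper's body (76 mm by 85 mm) begins 54 mm behind the grasp point. The pads swing forward as they close: fully open they stand 13 mm farther back than shut.
Start: joints at [-0.043, 0.468, -0.012, 1.603, 0.006, 1.071, -0.056], TCP at [650.001, -0.036, 404.69] pointing down, gripper open.
Joint ranges: [-2.53, 2.53], [-0.31, 2.02], [-1.57, 1.55], [0.28, 2.44], [-1.29, 4.43], [0.15, 1.84], [-2.92, 2.92]. Speed limits (rad/s): [2.57, 2.57, 3.14, 3.14, 3.14, 3.14, 3.14].

INTERFACE

Orientations are given as [roll, pitch, yaw] about the fixed x, y, z axes, in that order (R = Rz(yaw) Ry(pitch) Rx(roll)).
In Python, from bench import ctrl gives the robot as it stands.
- The arm moves only by the shell command python3 -m jog 'ROWS' [FORCE]. ROWS is a JSON object of lists of equal length, an entry for each row: "fingers": the opening, from 0 (shut) to 1 (fully open); "slide": the shift along the world's x, y, z in cm, a list of three; "twist": the turn about the world's z in rad. In form: {"fingers": [fingers, ...], "slide": [[tx, ty, tz], ...], "twist": [twist, ...]}. A call has 1 to 12 rows; each row shifts and turns the commanded pose from where the row before left it; what a row does not reach is not made up. A row lasts 1/10 s, in which the tool goes at most 50 mm and 8.59 degrees, less where a joint would pass 70% of its speed; a pose out of reach is approached as far as the arm can. A call with a gripper value outside its range is refused whole. The fingers move at their own pace and stop on an object; FORCE is the grip in N (left out, the last holds). Time passes only in rows, so rows that do not move let the fingers close. It gives the time, the measured TCP pose, the force, the opening and the grip force at its end, in the units of the state.
- ctrl.get_state(): the state, without advancing time (a new reading comes with each control period).
- ctrl.camera(name): name is "scene" or "side" or "wrist"; returns the picture (480x640x3 uint8, red, green, blue); there is no depth.
- ctrl.camera_model(name): a dict with "fx", "fy", "cx", "cy" (pixels), "world_from_camera" (4x4, takes a point from camera to world coordinates). Camera axes: x right, y down, z forward; pixel columns grow to the right and rows downward; lengths in mm; the calibration is good to about 2 mm. A picture is of the moment at which its call begins: read the wrist's pose just before it. camera_model takes no time and is no camera call; for the wrist camera it gives the pose at the moment of the call.
- ctrl.close_job(): hands the job in; it is judged then, once.
The state is a dict: "t": time; "joint_pos": joint angles; "qd": joint speeds; "joint_torque": joint torques, N m; "eef_pos": TCP position; "ee_rot": TCP orientation; "contact_force": force on the tool from outside, world axes, zero at the start; "ft_torque": the same for the moment, N m; "width": finger opening in mm; "finger_force": force on a finger pad.
Only numpy, scipy, OpenCV 4.12 (cv2) and the standard library are available. Lean on these libraries where they do the work, as an engineer would, in place of code of your own. Each camera call takes 0.05 s, during which the arm holds its last target. There are 200 camera calls.

## Working session

There is one attempt and no reset: what is moved stays moved. The work goes in short steps, Python scripts to look and compute and a shell command to move; the robot and the scene stay as the last step left them, time stands still between calls to the robot, and variables do not carry over. Pictures are saved under pics/ and viewed, at most 14 in all, crops included, and the job is handed in when it is done.

```bash
mkdir -p pics; ls; python3 - <<'E'
from bench import ctrl
import cv2
for n in ("scene","side"):
    im=ctrl.camera(n); cv2.imwrite(f"pics/{n}0.png",im[:,:,::-1])
    m=ctrl.camera_model(n); print(n,m)
print(ctrl.get_state())
E
```

```text
pics
scene {'fx': 433.6127685639312, 'fy': 433.6127685639312, 'cx': 312.0775960010601, 'cy': 245.7720699242678, 'world_from_camera': array([[ 9.02679158e-01, -2.35489413e-01,  3.60159790e-01,
         2.01040615e+02],
       [-4.30228898e-01, -4.77225632e-01,  7.66262874e-01,
        -8.35453845e+02],
       [-8.56931078e-03, -8.46640675e-01, -5.32095982e-01,
         6.46302976e+02],
       [ 0.00000000e+00,  0.00000000e+00,  0.00000000e+00,
         1.00000000e+00]])}
side {'fx': 615.2538847768828, 'fy': 615.2538847768828, 'cx': 312.8177871142894, 'cy': 242.53803141467884, 'world_from_camera': array([[-9.62861301e-01, -1.44166499e-01,  2.28285206e-01,
         2.27558303e+02],
       [-2.69865301e-01,  4.87520501e-01, -8.30359248e-01,
         1.23315332e+03],
       [ 8.41626763e-03, -8.61127042e-01, -5.08320159e-01,
         8.78343934e+02],
       [ 0.00000000e+00,  0.00000000e+00,  0.00000000e+00,
         1.00000000e+00]])}
{'t': 0.1, 'joint_pos': array([-0.04299002,  0.46831448, -0.0116287 ,  1.60353323,  0.00604181,
        1.07142219, -0.05631496]), 'qd': array([ 0.00044747, -0.00264923,  0.00189606, -0.00201755,  0.00033065,
       -0.00126543, -0.0007842 ]), 'joint_torque': array([ 1.06754396e-03, -5.33521950e+01,  2.19214533e-02, -2.51963443e+01,
        1.15740488e-02,  4.25570266e-03,  1.47225879e-06]), 'eef_pos': array([ 6.49772863e+02, -4.37353068e-02,  4.03816215e+02]), 'ee_rot': array([-3.13995562e+00,  1.42695202e-04,  1.57075022e+00]), 'contact_force': array([-0.13330401, -0.76290034,  0.30860551]), 'ft_torque': array([0.00190814, 0.01377903, 0.0007193 ]), 'finger_force': 0.0, 'width': 85.26129225591049}
```

View pics/scene0.png

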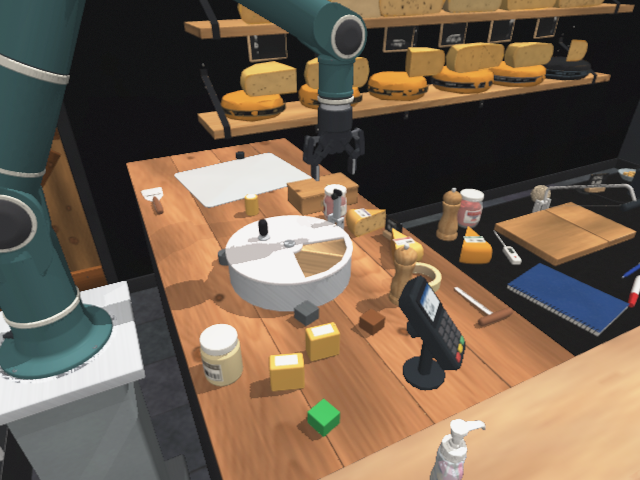

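View pics/side0.png

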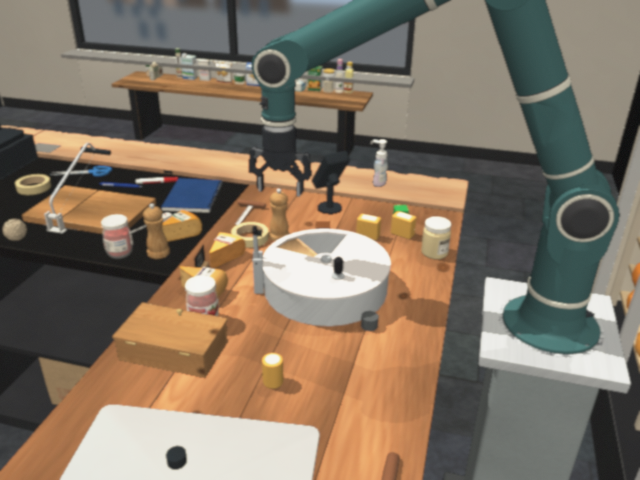

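The scene view shows two bricks at (287,370) and (322,341), one round cheese at (251,205), the keeper at (290,260), and the round sign at (225,257).

Candidates for the square sign:
- dark block (306,313): chosen
- brown block (372,322): look-alike
- green block (323,417): look-alike

I'll check that choice in a close crop.

```bash
cat > h.py <<'E'
import numpy as np, cv2
from bench import ctrl
def ray(m,u,v,z):
    T=m["world_from_camera"]; d=T[:3,:3]@np.array([(u-m["cx"])/m["fx"],(v-m["cy"])/m["fy"],1.])
    o=T[:3,3]; return (o+d*(z-o[2])/d[2])[:2].round(1)
def proj(m,p):
    T=m["world_from_camera"]; c=T[:3,:3].T@(np.array(p,float)-T[:3,3]); return np.array([m["fx"]*c[0]/c[2]+m["cx"],m["fy"]*c[1]/c[2]+m["cy"]])
E
python3 - <<'E'
from h import *
ms=ctrl.camera_model("scene"); md=ctrl.camera_model("side")
P=lambda m,n,u,v,z:print(n,ray(m,u,v,z))
P(ms,"round",251,197,60);P(md,"round",272,358,60)
P(ms,"b1",286,357,60);P(ms,"b2",321,328,60);P(md,"b",369,217,60);P(md,"b",404,213,60)
P(ms,"sq",306,307,30);P(md,"rs",370,316,30)
P(ms,"knob",263,222,122);P(md,"knob",338,260,122)
P(ms,"keep",290,244,82);P(md,"keep",326,262,82)
a=cv2.imread("pics/scene0.png")[185:425,190:430]; b=cv2.imread("pics/side0.png")[180:400,210:450]
s=lambda x:cv2.resize(x,(400,400),interpolation=cv2.INTER_CUBIC)
w=ctrl.camera("wrist"); cv2.imwrite("pics/w0.png",w[:,:,::-1]); print(ctrl.camera_model("wrist"))
cv2.imwrite("pics/c0.png",np.hstack([s(a),s(b)]))
E
```

```text
round [550.3 349.6]
round [551.1 353.2]
b1 [ 393.2 -311. ]
b2 [ 483.8 -271.1]
b [ 481.4 -284.9]
b [ 390.1 -337.3]
sq [ 498.3 -168.7]
rs [396.5 125.1]
knob [494.1  74.4]
knob [490.1  57.5]
keep [537.7   8.7]
keep [529.6  12.4]
{'fx': 429.5657758430626, 'fy': 429.5657758430626, 'cx': 317.52783979202053, 'cy': 231.8325720881842, 'world_from_camera': array([[ 9.99998658e-01,  1.03269797e-03, -1.27205373e-03,
         6.50425207e+02],
       [ 5.80095267e-04, -9.49228414e-01, -3.14587160e-01,
         8.13028038e+01],
       [-1.53234307e-03,  3.14586000e-01, -9.49227739e-01,
         3.73383062e+02],
       [ 0.00000000e+00,  0.00000000e+00,  0.00000000e+00,
         1.00000000e+00]])}
```

View pics/c0.png

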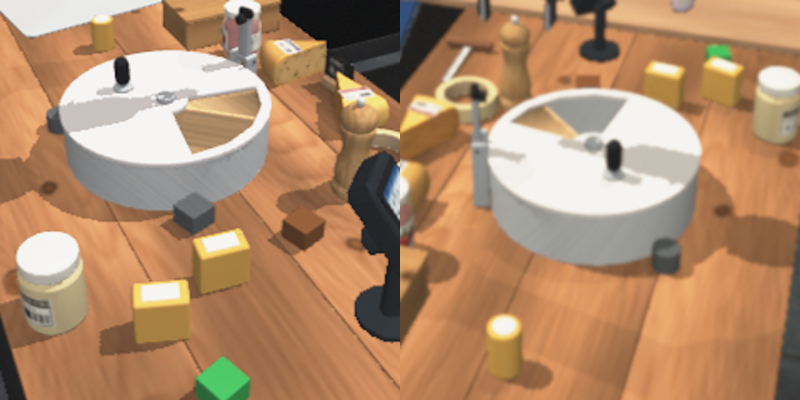

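View pics/w0.png

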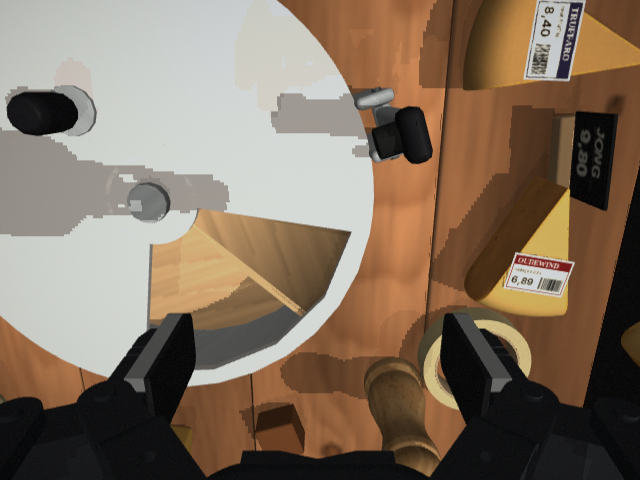

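The close crop confirms the dark grey block at scene (306,313) is the square sign. The brown and green blocks are look-alikes. Next I'll refine the keeper geometry from the wrist picture.

```bash
python3 - <<'E'
from h import *
from scipy.optimize import least_squares
T=np.array([[ 9.99998658e-01,1.03269797e-03,-1.27205373e-03,650.425],[5.80095267e-04,-9.49228414e-01,-3.14587160e-01,81.303],[-1.53234307e-03,3.14586e-01,-9.49227739e-01,373.383],[0,0,0,1]])
m=dict(fx=429.566,fy=429.566,cx=317.528,cy=231.833,world_from_camera=T)
pts=np.array([ray(m,u,v,82) for u,v in [(373,180),(371,235),(315,35),(190,383),(290,1),(345,310)]])
f=least_squares(lambda c:np.hypot(*(pts-c).T)-155,[535,10]); c=f.x; print("rim centre",c,f.fun.round(1))
for n,p,z in [("hub",(148,202),86),("knobtop",(25,113),132),("knobbase",(76,109),84),("hinge",(374,150),90),("bartip",(415,135),174)]:
    w=ray(m,*p,z); d=w-c; print(n,w,np.hypot(*d).round(1),np.degrees(np.arctan2(d[1],d[0])).round(1))
for p in [(197,208),(350,233),(150,245),(148,325)]:
    w=ray(m,*p,82); d=w-c; print("win",w,np.hypot(*d).round(1),np.degrees(np.arctan2(d[1],d[0])).round(1))
ms=ctrl.camera_model("scene"); md=ctrl.camera_model("side")
for w in ([498.3,-168.7],[396.5,125.1]):
    d=w-c; print("sign",np.hypot(*d),np.degrees(np.arctan2(d[1],d[0])))
# ellipse fit by white mask in the fixed views, brick tops by colour
for n,mm in(("scene",ms),("side",md)):
    a=cv2.imread(f"pics/{n}0.png"); hsv=cv2.cvtColor(a,cv2.COLOR_BGR2HSV)
    y=cv2.inRange(hsv,(18,120,90),(32,255,255)); k,lab,st,ce=cv2.connectedComponentsWithStats(y)
    for i in range(1,k):
        if st[i,4]>120 and (st[i,2]<60): print(n,st[i],ce[i].round(0))
E
```

```text
rim centre [536.6039536    8.31931717] [-2.9 -1.1 -1.6 -2.   2.1  4.7]
hub [533.2   7.6] 3.5 -168.1
knobtop [491.3  69.1] 75.8 126.7
knobbase [493.3  69.2] 74.7 125.4
hinge [686.9  43.8] 154.4 13.3
bartip [694.5  61.7] 166.7 18.7
win [565.4   2.3] 29.4 -11.8
win [673.3 -16.1] 138.9 -10.1
win [529.  -25.4] 34.6 -102.7
win [519.5 -91. ] 100.8 -99.8
sign 181.11607193600378 -102.20959228363535
sign 182.39201105724027 140.18781944763958
scene [509   0  51  10 295] [532.   3.]
scene [446  42  57  29 381] [462.  52.]
scene [ 501   42   53   26 1056] [528.  53.]
scene [567  42  20  18 231] [576.  50.]
scene [407  47  33   9 156] [421.  50.]
scene [ 240   61   57   34 1459] [269.  78.]
scene [353  61  16  26 259] [360.  73.]
scene [306  65  13  21 156] [313.  76.]
scene [390  73  33   9 160] [405.  77.]
scene [245 195  13  21 199] [251. 206.]
scene [306 322  34  39 838] [322. 344.]
scene [269 353  35  38 926] [287. 374.]
side [392 211  24  27 422] [403. 226.]
side [357 214  23  25 356] [369. 227.]
side [162 220  39  20 469] [181. 229.]
side [181 267  19  16 139] [188. 272.]
side [262 354  21  34 451] [272. 374.]
```

```bash
python3 -m jog '{"fingers":[1,1,1,1,1,1,1,1,1,1,1],"slide":[[-3.2,1.4,0],[-3.2,1.4,0],[-3.2,1.4,0],[-3.1,1.4,0],[-3.1,1.3,0],[0,0,0],[0,0,-3.5],[0,0,-3.5],[0,0,-3.2],[0,0,-3.2],[0,0,0]],"twist":[0,0,0,0,0,0,0,0,0,0,0]}' 40
```

```text
t: 1.25
eef_pos: [490.8, 68.3, 267.0]
ee_rot: [-3.134, 0.002, 1.57]
contact_force: [-0.6, -0.9, 0.6]
width: 85.3
finger_force: 0.0
```

```bash
python3 -m jog '{"fingers":[0,0,0,0,0,0,0],"slide":[[0,0,0],[0,0,0],[0,0,0],[0,0,0],[0,0,0],[0,0,0],[0,0,0]],"twist":[0,0,0,0,0,0,0]}' 40; python3 - <<'E'
from h import *
s=ctrl.get_state(); p=s["eef_pos"][:2]; c=np.array([535,8]); print(p-c,np.hypot(*(p-c)),np.degrees(np.arctan2(*(p-c)[::-1])), s["width"],s["finger_force"])
a=[125.5-i*(46.5/6) for i in range(7)]
q=[c+75*np.array([np.cos(np.radians(x)),np.sin(np.radians(x))]) for x in a]
print(np.diff(q,axis=0).round(1),q[0])
E
```

```text
t: 1.95
eef_pos: [492.0, 69.3, 271.8]
ee_rot: [3.141, -0.0, 1.571]
contact_force: [-3.8, 0.1, 6.0]
width: 22.9
finger_force: 39.1
[-43.02826647  61.34735654] 74.9328357257794 125.04533811252898 22.94551317281299 39.0622615814209
[[ 8.6  5.3]
 [ 9.3  4.1]
 [ 9.7  2.8]
 [10.   1.5]
 [10.1  0.1]
 [10.1 -1.3]] [491.44727832  69.05866388]
```

Knob is held, and its radius of 74.9 mm confirms the centre. Turning to bay_right.

```bash
python3 -m jog '{"fingers":[0,0,0,0,0,0,0,0],"slide":[[0.86,0.53,0],[0.93,0.41,0],[0.97,0.28,0],[1.0,0.15,0],[1.0,0.01,0],[1.01,-0.13,0],[0,0,0],[0,0,0]],"twist":[0,0,0,0,0,0,0,0]}' 40
python3 -m jog '{"fingers":[1,1,1,1,1,1,1,1,1,1,1,1],"slide":[[0,0,0],[0,0,0],[0,0,0],[0,0,3.5],[0,0,3.5],[0,0,3.5],[0,0,3.5],[-1.8,-3.2,0],[-1.8,-3.2,0],[-1.8,-3.2,0],[-1.8,-3.2,0],[-1.8,-3.2,0]],"twist":[0,0,0,0,0,0,0,0,0,0,0,0]}'
```

```text
t: 2.75
eef_pos: [550.6, 80.0, 271.9]
ee_rot: [3.139, 0.001, 1.569]
contact_force: [0.9, -5.4, 5.8]
width: 22.7
finger_force: 40.5
t: 3.95
eef_pos: [458.6, -79.2, 410.6]
ee_rot: [3.142, -0.0, 1.572]
contact_force: [0.9, -1.3, -0.4]
width: 85.4
finger_force: 0.0
```

```bash
python3 -m jog '{"fingers":[1,1,1,1,1,1,1,1],"slide":[[-0.3,-3.3,0],[-0.3,-3.3,0],[-0.3,-3.3,0],[-0.3,-3.3,0],[-0.3,-3.3,0],[-0.3,-3.3,0],[0,0,0],[0,0,0]],"twist":[0,0,0,0,0,0,0,0]}'
python3 - <<'E'
from h import *
import pickle
m=ctrl.camera_model("wrist"); w=ctrl.camera("wrist"); cv2.imwrite("pics/w1.png",w[:,:,::-1]); pickle.dump(m,open("w1.pkl","wb"))
hsv=cv2.cvtColor(w,cv2.COLOR_RGB2HSV); y=cv2.inRange(hsv,(18,120,90),(32,255,255))
k,lab,st,ce=cv2.connectedComponentsWithStats(y)
for i in range(1,k):
    if st[i,4]>300: print(st[i],ce[i].round(0))
E
```

```text
t: 4.75
eef_pos: [441.6, -276.5, 410.3]
ee_rot: [-3.141, -0.001, 1.57]
contact_force: [0.1, 0.1, -0.2]
width: 85.2
finger_force: 0.0
[ 328  163   85   63 2795] [368. 191.]
[ 212  203   86   76 3066] [257. 235.]
```

View pics/w1.png

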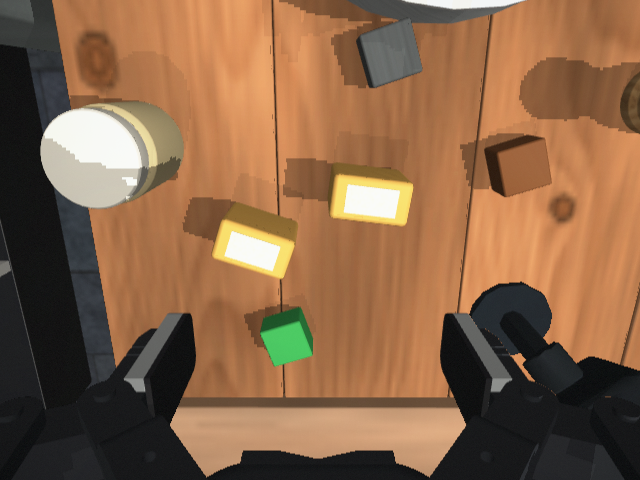

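The wrist view shows two bricks, with white labels at (252,251) and (371,201). The green block is at (287,337), the terminal post at (510,320) and the square sign at (390,53). I'll compute the brick poses from their labels.

```bash
python3 - <<'E'
from h import *
import pickle
m=pickle.load(open("w1.pkl","rb")); a=cv2.imread("pics/w1.png")
hsv=cv2.cvtColor(a,cv2.COLOR_BGR2HSV)
wh=cv2.inRange(hsv,(0,0,170),(180,60,255))
k,lab,st,ce=cv2.connectedComponentsWithStats(wh)
for i in range(1,k):
    x,y,w,h,A=st[i]
    if 300<A<4000 and 200<x<420 and 150<y<280:
        cn=np.argwhere(lab==i)[:,::-1]; W=np.array([ray(m,u,v,60) for u,v in cn],np.float32)
        (c,s,ang)=cv2.minAreaRect(W); print(ce[i],"centre",W.mean(0),"rect",c,s,ang)
print("sq sign",ray(m,387,50,30),"terminal post",ray(m,510,320,0),"green",ray(m,284,342,30))
E
```

```text
[371.07412399 200.95283019] centre [ 483.0576  -275.96988] rect (483.1007995605469, -276.0938720703125) (22.28902244567871, 40.08802795410156) 82.87499237060547
[251.79413974 250.64387678] centre [ 389.74008 -316.63406] rect (389.8717041015625, -316.77386474609375) (22.45756721496582, 40.34028244018555) 70.5772933959961
sq sign [ 494.3 -166.7] terminal post [ 634.2 -413.4] green [ 410.5 -419.5]
```

```bash
python3 -m jog '{"fingers":[1,1,1,1,1,1,1,1,1,1],"slide":[[2.1,0,0],[2.05,0.05,0],[0,0,-3.5],[0,0,-3.5],[0,0,-3.5],[0,0,-3.5],[0,0,-3.5],[0,0,-2],[0,0,-1.7],[0,0,0]],"twist":[-0.062,-0.062,0,0,0,0,0,0,0,0]}'
```

```text
t: 5.8
eef_pos: [482.8, -273.8, 196.5]
ee_rot: [-3.137, -0.003, 1.449]
contact_force: [-0.5, 0.7, -0.1]
width: 85.3
finger_force: 0.0
```

```bash
python3 -m jog '{"fingers":[0,0,0,0,0,0,0,0],"slide":[[0,0,0],[0,0,0],[0,0,0],[0,0,0],[0,0,0],[0,0,0],[0,0,0],[0,0,0]],"twist":[0,0,0,0,0,0,0,0]}' 60
```

```text
t: 6.6
eef_pos: [483.9, -276.0, 200.0]
ee_rot: [3.139, 0.0, 1.447]
contact_force: [-0.2, 0.7, 7.1]
width: 61.2
finger_force: 66.6
```

```bash
python3 -m jog '{"fingers":[0,0,0,0,0,0,0,0,0,0,0,0],"slide":[[0,0,2],[0,0,3.5],[0,0,3.5],[0,0,3.5],[0.9,3.3,1],[0.9,3.3,0],[0.9,3.3,0],[0.9,3.3,0],[0.9,3.3,0],[0.9,3.3,0],[0,0,0],[0,0,0]],"twist":[0,0.149,0.149,0.149,0.149,0.149,0.149,0.149,0.149,0.149,0.149,0]}'
python3 - <<'E'
from h import *
import pickle
m=ctrl.camera_model("wrist"); w=ctrl.camera("wrist"); cv2.imwrite("pics/w2.png",w[:,:,::-1]); pickle.dump(m,open("w2.pkl","wb"))
print(ctrl.get_state()["joint_pos"])
E
```

```text
t: 7.8
eef_pos: [537.1, -77.0, 333.7]
ee_rot: [3.141, -0.0, 2.939]
contact_force: [-0.3, 0.2, -1.6]
width: 61.1
finger_force: 65.7
[ 0.27412895  0.39205025 -0.23468164  1.91700775  0.11926808  0.84611251
  1.34011541]
```

View pics/w2.png

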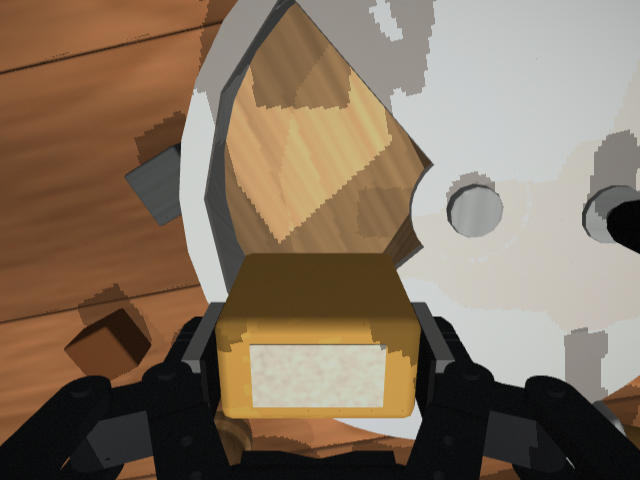

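The brick is held square over the window. The hub is at (474,210), the window edge corners at (292,2) and (432,165). I'll use them to check the centre and window angle.

```bash
python3 - <<'E'
from h import *
import pickle
m=pickle.load(open("w2.pkl","rb")); c=np.array([535,8])
print("hub",ray(m,474,210,86),"knobbase",ray(m,605,213,84))
for p in [(292,2),(432,165),(395,115),(398,265),(420,247)]:
    w=ray(m,*p,82); d=w-c; print(w,np.hypot(*d).round(1),np.degrees(np.arctan2(d[1],d[0])).round(1))
print("sign",ray(m,163,185,30))
E
```

```text
hub [533.7   8.1] knobbase [549.9  76.5]
[418.8 -64. ] 136.7 -148.2
[506.6  -9.7] 33.5 -148.1
[478.1 -24.8] 65.7 -150.0
[558.4 -34.8] 48.8 -61.3
[550.2 -21.5] 33.2 -62.7
sign [ 496.  -169.8]
```

```bash
python3 -m jog '{"fingers":[0,0,0,0,0,0,0],"slide":[[0,-0.3,-2],[0,0,-3],[0,0,-2],[0,0,-2],[0,0,-1.5],[0,0,0],[0,0,0]],"twist":[0,0,0,0,0,0,0]}'
```

```text
t: 8.55
eef_pos: [537.3, -81.5, 228.9]
ee_rot: [-3.141, 0.0, 2.935]
contact_force: [0.3, 1.0, -1.4]
width: 61.1
finger_force: 65.7
```

```bash
python3 -m jog '{"fingers":[0,0,0,0],"slide":[[0,0,-1],[0,0,-0.8],[0,0,0],[0,0,0]],"twist":[0,0,0,0]}'
```

```text
t: 8.95
eef_pos: [537.2, -81.0, 210.6]
ee_rot: [3.142, -0.0, 2.937]
contact_force: [0.1, 0.3, -1.2]
width: 61.2
finger_force: 65.7
```

```bash
python3 -m jog '{"fingers":[0,0.8,0.8,0.8,0.8,0.8,0.8,0.8,0.8,0.8],"slide":[[0,0,-0.2],[0,0,0],[0,0,0],[0,0,0],[0,0,1],[0,0,2],[0,0,3.5],[0,0,3.5],[0,0,3.5],[0,0,3.5]],"twist":[0,0,0,0,0,0,0,0,0,0]}'
python3 -m jog '{"fingers":[1,1,1,1,1,1,1,1,1,1,1,1],"slide":[[-1.4,-2,2.3],[-1.4,-2,0],[-1.4,-2,0],[-1.4,-2,0],[-1.4,-2,0],[-1.4,-2,0],[-1.4,-2,0],[-1.4,-2,0],[-1.4,-2,0],[-1.4,-2,0],[0,0,0],[0,0,0]],"twist":[-0.142,-0.142,-0.142,-0.142,-0.142,-0.142,-0.142,-0.142,-0.142,-0.142,-0.142,-0.142]}'
cat > wr.py <<'E'
from h import *
import sys,pickle
n=sys.argv[1]
m=ctrl.camera_model("wrist"); w=ctrl.camera("wrist"); cv2.imwrite(f"pics/{n}.png",w[:,:,::-1]); pickle.dump(m,open(n+".pkl","wb"))
hsv=cv2.cvtColor(w,cv2.COLOR_RGB2HSV); wh=cv2.inRange(hsv,(0,0,150),(180,70,255))
k,lab,st,ce=cv2.connectedComponentsWithStats(wh)
for i in range(1,k):
    if 300<st[i,4]<8000:
        cn=np.argwhere(lab==i)[:,::-1]; W=np.array([ray(m,u,v,60) for u,v in cn],np.float32)
        (c,s,ang)=cv2.minAreaRect(W)
        if max(s)<60: print(ce[i].round(0),"rect",np.round(c,1),np.round(s,1),round(ang,1))
E
python3 wr.py w3
```

```text
t: 9.95
eef_pos: [536.9, -81.0, 381.0]
ee_rot: [-3.142, 0.001, 2.937]
contact_force: [1.0, 0.6, 0.2]
width: 68.2
finger_force: 0.0
t: 11.15
eef_pos: [396.4, -281.7, 402.5]
ee_rot: [3.141, -0.0, 1.225]
contact_force: [0.2, -0.7, -0.3]
width: 85.5
finger_force: 0.0
[324. 248.] rect [ 389.7 -317.1] [22.4 40.2] 70.1
```

```bash
python3 -m jog '{"fingers":[1,1,1,1,1,1,1,1,1,1],"slide":[[-0.3,-1.8,-2],[-0.35,-1.75,-3],[0,0,-3.5],[0,0,-3.5],[0,0,-3.5],[0,0,-2.5],[0,0,-2.4],[0,0,0],[0,0,0],[0,0,0]],"twist":[0,0,0,0,0,0,0,0,0,0]}'
python3 -m jog '{"fingers":[0,0,0,0,0,0,0,0],"slide":[[0,0,0],[0,0,0],[0,0,0],[0,0,0],[0,0,0],[0,0,0],[0,0,0],[0,0,0]],"twist":[0,0,0,0,0,0,0,0]}' 60
```

```text
t: 12.2
eef_pos: [391.3, -316.9, 199.2]
ee_rot: [3.139, 0.001, 1.234]
contact_force: [0.8, -0.5, -0.8]
width: 85.1
finger_force: 0.0
t: 13.0
eef_pos: [391.1, -316.8, 199.1]
ee_rot: [3.14, 0.0, 1.233]
contact_force: [-1.3, 0.7, 7.0]
width: 61.5
finger_force: 65.5
```

```bash
python3 -m jog '{"fingers":[0,0,0,0,0,0,0,0,0,0,0,0],"slide":[[0,0,3],[0,0,3.5],[0,0,3.5],[0,0,3.4],[1.34,3.08,0],[1.34,3.08,0],[1.34,3.08,0],[1.34,3.08,0],[1.33,3.08,0],[1.33,3.08,0],[1.33,3.08,0],[1.33,3.08,0]],"twist":[0.1426,0.1426,0.1426,0.1426,0.1426,0.1426,0.1426,0.1426,0.1426,0.1426,0.1426,0.1426]}'
python3 -m jog '{"fingers":[0,0],"slide":[[0,0,0],[0,0,0]],"twist":[0,0]}'; python3 wr.py w4
```

```text
t: 14.2
eef_pos: [497.6, -68.9, 332.2]
ee_rot: [-3.141, 0.001, 2.95]
contact_force: [0.1, -0.3, -1.6]
width: 61.2
finger_force: 66.2
t: 14.4
eef_pos: [497.4, -69.6, 331.8]
ee_rot: [-3.141, -0.0, 2.945]
contact_force: [0.3, -0.6, -1.5]
width: 61.2
finger_force: 66.3
[497. 470.] rect [698.6  26.1] [29.  21.3] 78.9
```

View pics/w4.png

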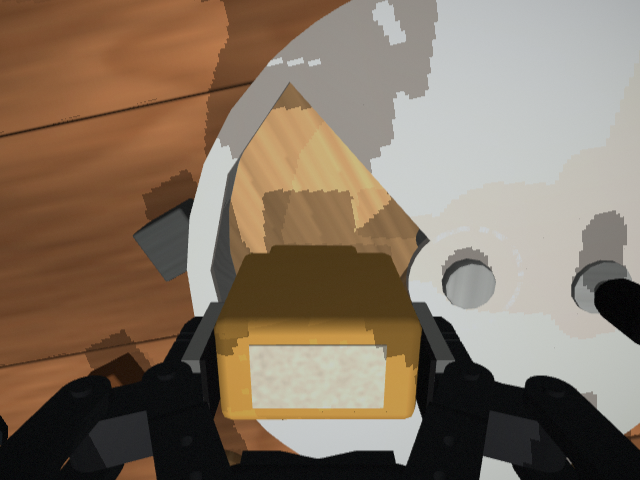

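The second brick is held square over the free side of the window, with the hub at (468,283). The first brick is hidden behind it. Lowering in stages and watching the force.

```bash
python3 -m jog '{"fingers":[0,0,0,0,0,0,0],"slide":[[0,0,-3],[0,0,-2],[0,0,-1.5],[0,0,-1.5],[0,0,-1],[0,0,0],[0,0,0]],"twist":[0,0,0,0,0,0,0]}'
python3 -m jog '{"fingers":[0,0,0,0,0],"slide":[[0,0,-1],[0,0,-1],[0,0,-0.8],[0,0,0],[0,0,0]],"twist":[0,0,0,0,0]}'
```

```text
t: 15.15
eef_pos: [497.5, -70.6, 242.0]
ee_rot: [-3.141, 0.0, 2.943]
contact_force: [0.3, 0.3, -1.6]
width: 60.9
finger_force: 66.3
t: 15.65
eef_pos: [497.4, -70.0, 213.3]
ee_rot: [3.142, -0.001, 2.944]
contact_force: [0.0, -0.2, -1.7]
width: 61.3
finger_force: 66.3
```

```bash
python3 -m jog '{"fingers":[0,0,0.8,0.8,0.8,0.8,0.8,0.8,0.8,0.8,0.8,0.8],"slide":[[0,0,-0.5],[0,0,0],[0,0,0],[0,0,0],[0,0,0],[0,0,1],[0,0,2],[0,0,3.5],[0,0,3.5],[0,0,3.5],[0,0,3.5],[0,0,3]],"twist":[0,0,0,0,0,0,0,0,0,0,0,0]}'
python3 -m jog '{"fingers":[1,1,1],"slide":[[3,0.5,0],[3,0.5,0],[0,0,0]],"twist":[0,0,0]}'
python3 wr.py w5
```

```text
t: 16.85
eef_pos: [497.3, -69.9, 411.6]
ee_rot: [-3.142, 0.002, 2.944]
contact_force: [1.1, -0.4, 0.6]
width: 68.3
finger_force: 0.0
t: 17.15
eef_pos: [559.7, -59.3, 410.0]
ee_rot: [3.14, 0.003, 2.945]
contact_force: [0.3, -0.3, -0.9]
width: 85.3
finger_force: 0.0
[284. 121.] rect [498.9 -70.7] [40.9 22.5] 78.8
[282. 180.] rect [540.9 -82.1] [40.5 22.2] 78.8
```

View pics/w5.png

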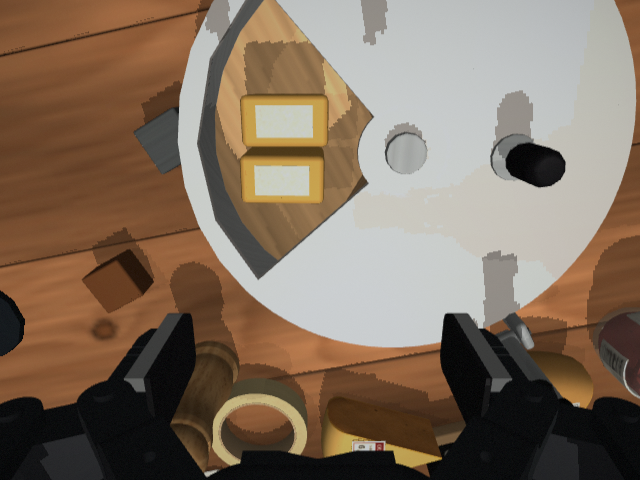

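Both bricks stand side by side in the bay, with labels at (284,121) and (282,180) and nothing sticking up. Next I'll grasp the knob and turn the cover to bay_left.

```bash
python3 -m jog '{"fingers":[1,1,1,1,1,1,1,1,1,1,1],"slide":[[-0.2,2.8,0],[-0.2,2.8,0],[-0.2,2.8,0],[-0.2,2.8,0],[-0.1,2.8,0],[0,0,-2.8],[0,0,-2.8],[0,0,-2.8],[0,0,-2.8],[0,0,-2.6],[0,0,0]],"twist":[0,0,0,0,0,0,0,0,0,0,0]}'
python3 -m jog '{"fingers":[0,0,0,0,0,0,0],"slide":[[0,0,0],[0,0,0],[0,0,0],[0,0,0],[0,0,0],[0,0,0],[0,0,0]],"twist":[0,0,0,0,0,0,0]}' 40
python3 - <<'E'
from h import *
import pickle
m=pickle.load(open("w5.pkl","rb"))
print("mill",ray(m,225,360,140),ray(m,190,445,10)," jam",ray(m,640,340,102))
p=ctrl.get_state()["eef_pos"]; c=np.array([535,8]); d=p[:2]-c; a0=np.degrees(np.arctan2(d[1],d[0])); print(p,np.hypot(*d),a0)
q=[c+75*np.array([np.cos(np.radians(x)),np.sin(np.radians(x))]) for x in np.linspace(a0,318.7,17)]
print((np.diff(q,axis=0)/10).round(2).tolist())
ms=ctrl.camera_model("scene"); print("mill",ray(ms,405,250,150),ray(ms,405,305,0),"jam",ray(ms,335,190,102))
E
```

```text
t: 18.3
eef_pos: [546.3, 79.0, 267.9]
ee_rot: [-3.139, -0.007, 2.944]
contact_force: [-0.9, -0.8, 0.4]
width: 85.2
finger_force: 0.0
t: 19.0
eef_pos: [548.9, 80.3, 271.9]
ee_rot: [3.141, 0.002, 2.944]
contact_force: [-1.0, 0.3, 6.4]
width: 22.8
finger_force: 39.1
mill [ 634.6 -134.3] [ 814.9 -249.7]  jam [702.1 158. ]
[548.93071968  80.30501487 271.93978343] 73.6347752530813 79.09467560905908
[[-1.95, 0.12], [-1.92, -0.39], [-1.75, -0.87], [-1.46, -1.3], [-1.08, -1.63], [-0.62, -1.85], [-0.12, -1.95], [0.39, -1.92], [0.87, -1.75], [1.29, -1.47], [1.63, -1.08], [1.85, -0.63], [1.95, -0.13], [1.92, 0.38], [1.75, 0.86], [1.47, 1.29]]
mill [ 705.7 -222.7] [ 719.8 -229.6] jam [764.  198.7]
```

```bash
python3 -m jog '{"fingers":[0,0,0,0,0,0,0,0,0],"slide":[[-1.95,0.12,0],[-1.92,-0.39,0],[-1.75,-0.87,0],[-1.46,-1.3,0],[-1.08,-1.63,0],[-0.62,-1.85,0],[-0.12,-1.95,0],[0.39,-1.92,0],[0,0,0]],"twist":[0,0,0,0,0,0,0,0,0]}'
python3 -m jog '{"fingers":[0,0,0,0,0,0,0,0,0,0],"slide":[[0.87,-1.75,0],[1.29,-1.47,0],[1.63,-1.08,0],[1.85,-0.63,0],[1.95,-0.13,0],[1.92,0.38,0],[1.75,0.86,0],[1.47,1.29,0],[0,0,0],[0,0,0]],"twist":[0,0,0,0,0,0,0,0,0,0]}'
```

```text
t: 19.9
eef_pos: [462.9, -21.2, 271.8]
ee_rot: [-3.137, -0.001, 2.94]
contact_force: [-7.6, -6.2, 16.0]
width: 23.0
finger_force: 43.9
t: 20.9
eef_pos: [590.6, -39.6, 271.9]
ee_rot: [3.138, -0.002, 2.947]
contact_force: [-6.0, 6.4, 10.8]
width: 22.7
finger_force: 43.3
```

```bash
python3 -m jog '{"fingers":[1,1,1,1,1,1,1],"slide":[[0,0,0],[0,0,0],[0,0,0],[0,0,3.5],[0,0,3.5],[0,0,3.5],[0,0,3.5]],"twist":[0,0,0,0,0,0,0]}'
python3 -m jog '{"fingers":[1,1,1,1,1,1,1,1,1,1,1,1],"slide":[[-0.4,3.3,0],[-0.4,3.3,0],[-0.4,3.3,0],[-0.4,3.3,0],[-0.4,3.3,0],[-0.4,3.3,0],[-0.4,3.3,0],[-0.4,3.3,0],[-0.4,3.3,0],[-0.4,3.3,0],[0,0,0],[0,0,0]],"twist":[0,0,0,0,0,0,0,0,0,0,0,0]}'
python3 wr.py w6
```

```text
t: 21.6
eef_pos: [590.5, -44.0, 411.9]
ee_rot: [-3.141, -0.0, 2.943]
contact_force: [0.6, -0.2, 0.4]
width: 85.5
finger_force: 0.0
t: 22.8
eef_pos: [550.6, 286.9, 410.3]
ee_rot: [-3.141, -0.0, 2.945]
contact_force: [-0.4, -0.8, -0.8]
width: 85.6
finger_force: 0.0
[412. 182.] rect [551.2 359.9] [27.3 26.9] 79.7
```

View pics/w6.png

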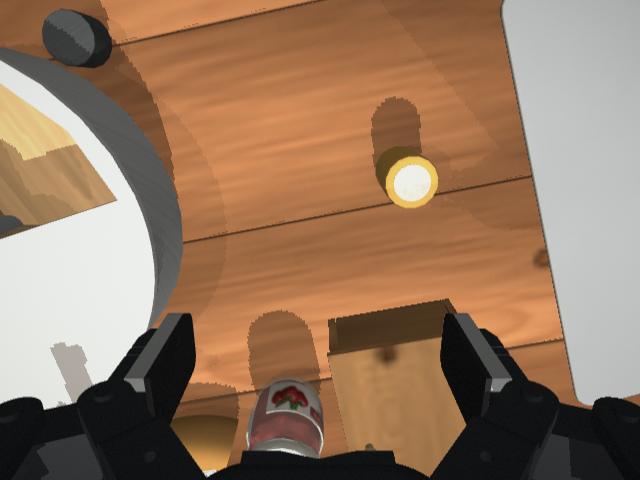

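The wrist view shows the single round cheese at (412,182), which is (551,360) in the world. The jam jar at (288,415) and the wooden box are clear of it.

```bash
python3 -m jog '{"fingers":[1,1,1,1,1,1,1,1,1,1],"slide":[[0.03,2.5,0],[0.03,2.5,0],[0,2.3,0],[0,0,-3.5],[0,0,-3.5],[0,0,-3.5],[0,0,-3.5],[0,0,-3.5],[0,0,-3.5],[0,0,0]],"twist":[0,0,0,0,0,0,0,0,0,0]}'
python3 -m jog '{"fingers":[0,0,0,0,0,0,0,0],"slide":[[0,0,0],[0,0,0],[0,0,0],[0,0,0],[0,0,0],[0,0,0],[0,0,0],[0,0,0]],"twist":[0,0,0,0,0,0,0,0]}' 50
```

```text
t: 23.85
eef_pos: [550.6, 356.0, 195.5]
ee_rot: [-3.133, -0.006, 2.941]
contact_force: [-0.2, -0.5, -0.1]
width: 85.2
finger_force: 0.0
t: 24.65
eef_pos: [552.2, 360.1, 203.3]
ee_rot: [3.139, 0.003, 2.944]
contact_force: [-0.7, -0.9, 6.9]
width: 40.5
finger_force: 50.7
```

```bash
python3 -m jog '{"fingers":[0,0,0,0,0,0,0,0,0,0,0,0],"slide":[[0,0,3],[0,0,3.5],[0,0,3.5],[0,0,3.4],[-1.19,-4.2,0],[-1.19,-4.2,0],[-1.19,-4.2,0],[-1.19,-4.2,0],[-1.19,-4.2,0],[-1.19,-4.2,0],[-1.19,-4.2,0],[0,0,0]],"twist":[0,0,0,0,0,0,0,0,0,0,0,0]}'
python3 wr.py w7
```

```text
t: 25.85
eef_pos: [466.6, 59.9, 335.0]
ee_rot: [-3.137, -0.0, 2.935]
contact_force: [-0.8, 0.2, -1.0]
width: 40.6
finger_force: 51.0
[169. 467.] rect [619.8 -86.7] [22.  31.6] 70.2
```

View pics/w7.png

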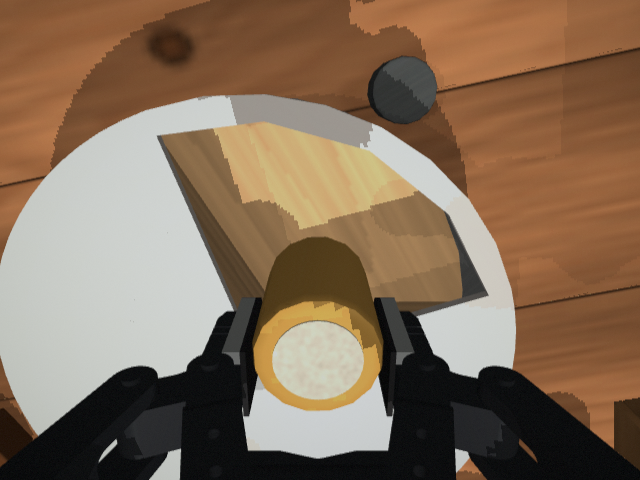

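The round cheese is held over the empty bay, with the round sign at (402,90) outside it. Lowering.

```bash
python3 -m jog '{"fingers":[0,0,0,0,0,0,0,0],"slide":[[0,0,0],[0,0,-3],[0,0,-2.5],[0,0,-2],[0,0,-2],[0,0,-1.5],[0,0,0],[0,0,0]],"twist":[0,0,0,0,0,0,0,0]}'
```

```text
t: 26.7
eef_pos: [468.3, 67.1, 224.9]
ee_rot: [3.141, 0.0, 2.946]
contact_force: [-0.1, 0.3, -1.5]
width: 40.8
finger_force: 50.9
```

```bash
python3 -m jog '{"fingers":[0,0,0,0.8,0.8,0.8,0.8,0.8,0.8,0.8,0.8,0.8],"slide":[[0,0,-0.6],[0,0,-0.6],[0,0,0],[0,0,0],[0,0,0],[0,0,0],[0,0,1],[0,0,2.5],[0,0,3.5],[0,0,3.5],[0,0,3.5],[0,0,3.5]],"twist":[0,0,0,0,0,0,0,0,0,0,0,0]}'
python3 -m jog '{"fingers":[1,1,1,1,1,1],"slide":[[3,-2.6,0.5],[3,-2.6,0],[3,-2.6,0],[3,-2.6,0],[0,0,0],[0,0,0]],"twist":[0,0,0,0,0,0]}'
python3 wr.py w8
```

```text
t: 27.9
eef_pos: [467.6, 65.7, 390.0]
ee_rot: [3.141, 0.001, 2.944]
contact_force: [1.1, 0.3, 0.2]
width: 68.3
finger_force: 0.0
t: 28.5
eef_pos: [588.0, -38.8, 392.8]
ee_rot: [3.141, -0.001, 2.943]
contact_force: [-0.2, 0.3, 0.3]
width: 85.0
finger_force: 0.0
[445.   4.] rect [475.7  66.7] [23.4  6.3] 78.6
[339. 444.] rect [807.1 -62.2] [22.  20.1] 78.8
```

View pics/w8.png

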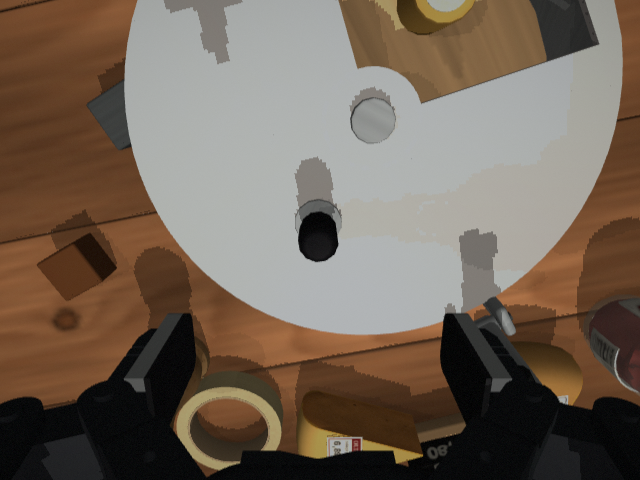

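The round cheese stands in its bay at (440,5), and the knob is at (318,237). Now I'll turn the window back over the deck.

```bash
python3 -m jog '{"fingers":[1,1,1,1,1,1],"slide":[[0.25,0,-3],[0,0,-3],[0,0,-3],[0,0,-3],[0,0,0],[0,0,0]],"twist":[0,0,0,0,0,0]}'
python3 -m jog '{"fingers":[0,0,0,0,0,0,0],"slide":[[0,0,0],[0,0,0],[0,0,0],[0,0,0],[0,0,0],[0,0,0],[0,0,0]],"twist":[0,0,0,0,0,0,0]}' 40
python3 - <<'E'
from h import *
p=ctrl.get_state()["eef_pos"]; c=np.array([535,8]); d=p[:2]-c; a0=np.degrees(np.arctan2(d[1],d[0])); print(p,np.hypot(*d),a0)
q=[c+75*np.array([np.cos(np.radians(x)),np.sin(np.radians(x))]) for x in np.linspace(a0+360,198.7,9)]
print((np.diff(q,axis=0)/10).round(2).tolist(),q[-1])
E
```

```text
t: 29.15
eef_pos: [590.3, -37.3, 273.5]
ee_rot: [3.141, -0.0, 2.946]
contact_force: [-0.0, 0.6, 0.7]
width: 85.3
finger_force: 0.0
t: 29.85
eef_pos: [590.8, -38.5, 273.6]
ee_rot: [-3.141, 0.001, 2.944]
contact_force: [-0.4, -1.6, 6.9]
width: 22.9
finger_force: 39.1
[590.78709801 -38.50514482 273.56950706] 72.62870506638184 -39.81520498218778
[[-1.46, -1.34], [-1.76, -0.91], [-1.94, -0.42], [-1.98, 0.1], [-1.88, 0.62], [-1.66, 1.09], [-1.31, 1.48], [-0.88, 1.78]] [463.95922917 -16.04597429]
```

```bash
python3 -m jog '{"fingers":[0,0,0,0,0,0,0,0,0,0],"slide":[[-1.46,-1.34,0],[-1.76,-0.91,0],[-1.94,-0.42,0],[-1.98,0.1,0],[-1.88,0.62,0],[-1.66,1.09,0],[-1.31,1.48,0],[-0.88,1.78,0],[0,0,0],[0,0,0]],"twist":[0,0,0,0,0,0,0,0,0,0]}'
python3 -m jog '{"fingers":[1,1,1,1,1,1,1],"slide":[[0,0,0],[0,0,0],[0,0,0],[0,0,3.5],[0,0,3.5],[0,0,3.5],[0,0,3.5]],"twist":[0,0,0,0,0,0,0]}'
python3 wr.py w9; python3 - <<'E'
from h import *
im=ctrl.camera("side")[:,:,::-1]; cv2.imwrite("pics/side1.png",im)
w=cv2.imread("pics/w9.png"); r=cv2.resize(im[170:400,130:450],(400,300),interpolation=cv2.INTER_CUBIC)
cv2.imwrite("pics/c1.png",np.hstack([cv2.resize(w,(400,300)),r]))
E
```

```text
t: 30.85
eef_pos: [460.5, -13.7, 273.4]
ee_rot: [-3.14, -0.003, 2.945]
contact_force: [-7.7, 0.1, 14.8]
width: 22.6
finger_force: 44.2
t: 31.55
eef_pos: [461.7, -14.4, 413.9]
ee_rot: [3.141, -0.0, 2.944]
contact_force: [0.6, 0.6, -0.0]
width: 85.4
finger_force: 0.0
```

View pics/c1.png

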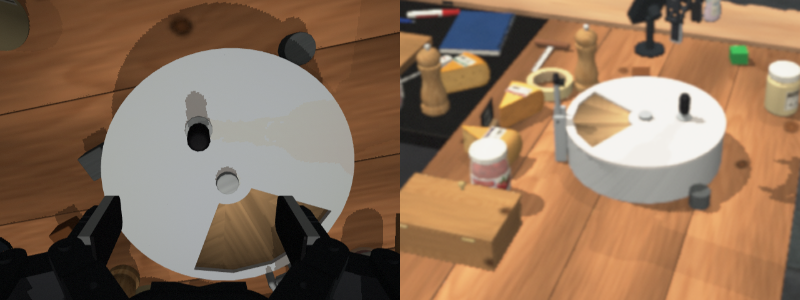

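The window now shows only deck, with the bar upright beside it, no cheese outside, and the jam jar and mill in place. Moving behind the bar with the fingers shut and the tips high.

```bash
python3 -m jog '{"fingers":[0,0,0,0,0,0,0,0,0,0],"slide":[[3.27,1.08,0],[3.27,1.08,0],[3.27,1.08,0],[3.27,1.08,0],[3.27,1.08,0],[3.27,1.08,0],[3.27,1.08,0],[3.29,1.07,0],[0,0,0],[0,0,0]],"twist":[0.0655,0.0655,0.0655,0.0655,0.0655,0.0655,0.0655,0.0655,0,0]}'
python3 wr.py w10; python3 - <<'E'
from h import *
print("jam",ray(ctrl.camera_model("side"),200,285,102))
E
```

```text
t: 32.65
eef_pos: [723.7, 72.3, 410.4]
ee_rot: [3.14, -0.003, -2.815]
contact_force: [-0.3, 0.0, 0.6]
width: 0.1
finger_force: 0.0
[288. 163.] rect [702.6  43.1] [24.6  6.9] 17.6
[119. 263.] rect [825.3 -59.2] [31.6 49.4] 80.2
[338. 298.] rect [797.5 112.5] [49.7 14.1] 86.2
[  9. 396.] rect [ 989.3 -125.3] [55.9 25.4] 5.8
jam [766.1 214.2]
```

View pics/w10.png

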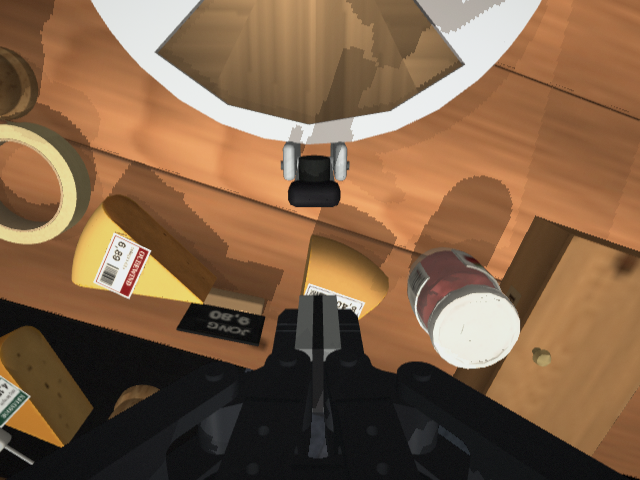

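The black bar end is at (314,193), centred on the tool's plane (column 317). The jam jar lid at (475,327) is off to the side.

```bash
python3 - <<'E'
from h import *
import pickle
m=pickle.load(open("w10.pkl","rb")); c=np.array([535,8.])
for n,p,z in [("tip far edge",(314,206),174),("tip near edge",(314,181),174),("hinge",(290,163),90),("hinge",(341,163),90),("jam lid",(475,327),102)]:
    w=ray(m,*p,z); d=w-c; print(n,w,np.hypot(*d).round(1),np.degrees(np.arctan2(d[1],d[0])).round(1))
e=np.array([np.cos(np.radians(18.7)),np.sin(np.radians(18.7))])
s=ctrl.get_state(); print((s["eef_pos"][:2]-c)@e, s["eef_pos"])
E
```

```text
tip far edge [699.5  63.1] 173.5 18.5
tip near edge [687.6  59.1] 160.9 18.5
hinge [697.3  44.5] 166.4 12.7
hinge [686.3  77.1] 166.3 24.5
jam lid [766.3 209.6] 306.8 41.1
198.79723710828932 [723.23905982  71.92524811 411.15724868]
```

```bash
python3 -m jog '{"fingers":[0,0,0,0,0],"slide":[[0,0,-2.8],[0,0,-2.8],[0,0,-2.7],[0,0,0],[0,0,0]],"twist":[0,0,0,0,0]}'
python3 -m jog '{"fingers":[0,0,0,0,0,0,0,0,0],"slide":[[-1.42,-0.48,0],[-1.52,-0.51,-0.3],[-1.61,-0.55,-0.4],[-1.42,-0.48,-0.9],[-1.04,-0.35,-1.3],[-0.71,-0.24,-1.5],[-0.33,-0.11,-1.3],[0,0,0],[0,0,0]],"twist":[0,0,0,0,0,0,0,0,0]}'
```

```text
t: 33.2
eef_pos: [723.3, 71.5, 330.3]
ee_rot: [-3.141, -0.0, -2.816]
contact_force: [0.7, -0.0, 0.4]
width: -0.0
finger_force: 0.0
t: 34.1
eef_pos: [643.6, 44.9, 273.5]
ee_rot: [-3.141, 0.001, -2.815]
contact_force: [-0.2, 0.3, 0.2]
width: 0.2
finger_force: 0.0
```

```bash
python3 -m jog '{"fingers":[0,0,0,0,0],"slide":[[0,0,-0.3],[0,0,-0.3],[0,0,-0.2],[0,0,0],[0,0,0]],"twist":[0,0,0,0,0]}'; python3 - <<'E'
from h import *
im=ctrl.camera("side")[:,:,::-1]; cv2.imwrite("pics/c2.png",cv2.resize(im[190:330,230:430],(800,560),interpolation=cv2.INTER_CUBIC))
E
```

```text
t: 34.6
eef_pos: [643.8, 45.3, 268.3]
ee_rot: [-3.14, 0.002, -2.815]
contact_force: [-7.1, -2.7, 19.9]
width: 0.2
finger_force: 10.1
```

View pics/c2.png

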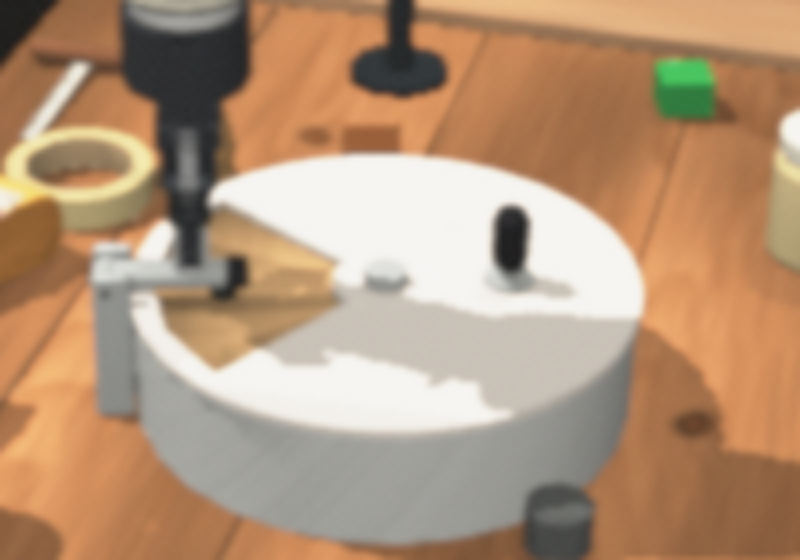

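The bar lies level through the window, with its black end at (235,275), and it resists with 20 N at its stop. Lifting clear and handing in.

```bash
python3 -m jog '{"fingers":[0,0,0,0,0,0,0],"slide":[[0,0,1],[0,0,2.5],[0,0,3],[0,0,3],[0,0,2],[0,0,0],[0,0,0]],"twist":[0,0,0,0,0,0,0]}' && python3 - <<'E'
from h import *
s=ctrl.get_state(); print(s["t"],s["eef_pos"],s["contact_force"])
print(ctrl.close_job())
E
```

```text
t: 35.35
eef_pos: [643.1, 44.7, 379.5]
ee_rot: [-3.141, 0.0, -2.815]
contact_force: [-0.7, -1.4, -0.4]
width: 0.3
finger_force: 0.0
35.35 [643.05620896  44.72227549 379.52947491] [-0.70189152 -1.41956208 -0.40316814]
the job is handed in; nothing more can be done
None
```

I put all three cheeses I found (two bricks and one round) in their matching bays, turned the window back over the deck, folded the bar down, lifted the arm clear and handed the job in at about 35 s; no verdict came back.

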